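Lift a culture dish onto the microscope stage

ROBOT

A 7-joint arm with a two-finger parallel gripper is mounted at the origin on the work surface. World frame = base frame: x ahead of the robot, y to its left, z up, the work surface at z = 0. Lengths are in m, angles in rad, forces in N, time in s.
With the tool pointing down it reaches from about 0.425 to 0.925 m from the base axis. Payload 6.8 kg.
Tool frame: the origin (TCP) lies on the front face of the gripper's body, between the roots of the fingers; the fingertips stand 73 mm ahead of it and the grasp point (between the pads) lies 54 mm ahead of it (env.nose_length is the distance from the TCP to the fingertips, in m); z points along the fingers, y is the direction in which the jaws open and shut (so a half turn about z gives the same grasp; the last joint's range is limited). The gripper opens to 85 mm and grips with 20 to 120 N. Pads are 22 mm wide; open, the fingers measure 114 mm over their backs; the gripper's body (76 mm by 85 mm) begins 54 mm behind the grasp point. The pads swing forward as they close: fully open they stand 13 mm farther back than shut.
Start: joints at [-1.283, 0.477, 0.022, 1.555, -0.011, 1.109, -0.083], TCP at [0.26, 0.623, 0.304] pointing down, gripper open.
Joint ranges: [-2.96, 2.96], [-0.34, 2.1], [-1.41, 1.46], [0.24, 2.44], [-1.37, 4.51], [0.17, 1.92], [-2.96, 2.96]. Speed limits (rad/s): [2.39, 2.39, 3.14, 3.14, 3.14, 3.14, 3.14].

INTERFACE

Orientations are given as a unit quaternion [w, x, y, z].
In Python, from cell import env, kin, camera, calibration, job gives the robot as it stands. The module is installed in compiled form; this text tells all that it offers. Calls block until the motion is done:
- env.reach(position, orientation): joint-space move of the TCP to a pose.
- env.movel(position, velocity=0.15, rot=None, stop_force=None): straight line of the TCP; rot=None keeps the orientation; velocity is the mean speed in m/s. With stop_force (N) it stops when the force on the tool has changed by that much, and returns True; else False.
- env.goto_joints(angles): joint-space move.
- env.grip(opening, f_grip=None): finger opening in m; f_grip is the grip in N (None keeps the last); returns when the fingers have stopped.
- env.dwell(seconds).
- kin.inverse_kinematics(position, orientation): joint angles nearest the present ones, or None.
- env.get_state(): the state.
- camera(name): name is "side" or "top" or "wrist"; returns (picture, depth): 384x512x3 uint8, blue, green, red; 384x512 float32, m along the optical axis (not along the pixel's ray), 0 where there is no reading.
- calibration(name): a dict with "fx", "fy", "cx", "cy" (pixels), "rvec" (rotation vector, rad) and "tvec" (3), from world to camera coordinates, as OpenCV has them. Camera axes: x right, y down, z forward; pixel columns grow to the right and rows downward; lengths in m; the calibration is good to about 2 mm. A picture is of the moment at which its call begins: read the wrist's pose just before it. calibration takes no time and is no camera call; for the wrist camera it gives the pose at the moment of the call.
A pose or a line that the arm cannot do raises env.PlanningError and nothing moves.
- job.job_done(): hands the job in, once; it reports no verdict.
The state is a dict: "time": time; "qpos": joint angles; "joint_velocities": joint speeds; "joint_torque": joint torques, N m; "tcp_pos": TCP position; "orientation": TCP orientation; "force": force on the tool from outside, world axes, zero at the start; "torque": the same for the moment, N m; "opening": finger opening in m.
Only numpy, scipy, OpenCV 4.12 (cv2) and the standard library are available. Lean on these libraries where they do the work, as an engineer would, in place of code of your own. Each camera call takes 0.05 s, during which the arm holds its last target.

TASK

Slide the flat lifter under the large culture dish that sits on the steel two-rail rack, lift the dish clear of the rack and carry it level to the black-topped U-shaped stage. Lower it so that the dish rests centred across the stage's slot, draw the lifter right out from under it and leave the lifter lying flat on the bench. Handle the dish only with the lifter: the fingers must not touch it.

Things in the scene. Friction and masses are not known exactly. Their poses are not given: they have to be found in the camera images.
- lifter: Loose lifter, 0.22 kg: flat aluminium plate 240 (x) x 60 (y) x 3 mm with a level black handle bar above its rear half, 90 mm long (x), 20 wide, 26 tall, on posts. Origin: centre of the plate's underside; z up, +x to the free front edge. Handle centre at x -65, z 55 mm: pinch it there from above across its width. The plate from x 0 to 120 mm is free; the dish's centre rides best at x 65.
- dish: Closed round culture dish, white base and clear lid, 120 mm diameter, 20 mm tall, about 0.08 kg, loose, lying flat across the rack's slot within 6 mm of the rack's middle (underside 40 mm above the bench). It is the only dish on the rack; similar and smaller ones stand on the bench. Origin: centre of its flat underside, z up.
- rack: Fixed steel rack: two parallel rails 150 mm long (x), 20 wide, 40 tall, with an open slot 84 mm wide between them (y -42 to +42), down to the bench. Slot open to the front (-x, roughly towards the robot), crossed at the back only by a bar 12 mm tall at x 75 to 87. Origin: on the bench under the middle of the rails, x along the slot away from the open front, z up.
- stage: Fixed U-shaped stage, black top 40 mm above the bench, aluminium sides: two arms 160 mm long (x -80 to +80), 48 wide, with an open slot 84 mm wide between (y -42 to +42), down to the bench; block as high at the back, x 80 to 110. Slot open to the front (-x, roughly to the robot). Origin: on the bench under the middle of the arms (white ticks), where the dish's centre belongs; z up.
Mind the look-alikes: they are no part of the job. Leave any pink look-alike of the lifter alone.

How it is judged:
On the way:
1. the dish is carried on the lifter, clear of the rack (its underside at least 10 mm above the rails) (height (world z) of dish above 0.05 m and contact force between dish and lifter above 0.2 N and contact force between dish and rack below 0.05 N), for 0.2 s.
At the end, for the whole second after the job is handed in: The dish lies flat and still on the stage across its slot, its centre within 20 mm of the stage's middle along the slot and 16 mm across it; the lifter lies flat and still on the bench, drawn out, not touching the dish, its plate's centre more than 160 mm from the dish's centre (x of dish in the frame of stage between -0.02 and 0.02 m and y of dish in the frame of stage between -0.016 and 0.016 m and height (world z) of dish between 0.036 and 0.045 m and angle between each of dish, lifter's own z axis and vertical below 0.1 rad and linear speed of each of dish, lifter below 0.02 m/s and contact force between dish and stage above 0.1 N and contact force between dish and lifter below 0.05 N and horizontal distance between dish and lifter above 0.16 m and height (world z) of lifter below 0.008 m).
It fails at once if the fingers touch the dish (contact force between dish and the fingers above 0.5 N).
It fails at once if the dish is tipped by more than 25 degrees (angle between dish's own z axis and vertical above 0.436 rad).
It also fails if it takes over 58 s, if anything falls off the work surface, if the arm or the gripper's body presses on something with over 40 N, if the wrist force passes 120 N, or if a joint passes its speed limit or range.

## Working session

There is one attempt and no reset: what is moved stays moved. The work goes in short steps, each a Python script; the robot and the scene stay as the last script left them, time stands still between calls to the robot, and variables do not carry over. Pictures are saved under pics/ and viewed, and the job is handed in when it is done.

```bash
mkdir -p pics; ls; cat > h.py <<'E'
import numpy as np, cv2
from cell import env, kin, camera, calibration, job
def snap(n,f):
    c=calibration(n); p,d=camera(n); cv2.imwrite('pics/%s.png'%f,p); np.savez('pics/%s.npz'%f,p=p,d=d,**{k:np.array(v) for k,v in c.items()}); return p,d,c
def load(f): 
    z=np.load('pics/%s.npz'%f); return z['p'],z['d'],z
def ray(c,u,v,z):
    R=cv2.Rodrigues(np.array(c['rvec'],float))[0]; t=np.array(c['tvec'],float).ravel()
    o=-R.T@t; d=R.T@np.array([(u-c['cx'])/c['fx'],(v-c['cy'])/c['fy'],1.0])
    return o+d*(z-o[2])/d[2]
def cloud(d,c):
    R=cv2.Rodrigues(np.array(c['rvec'],float))[0]; t=np.array(c['tvec'],float).ravel()
    v,u=np.mgrid[:d.shape[0],:d.shape[1]]
    P=np.stack([(u-c['cx'])/c['fx']*d,(v-c['cy'])/c['fy']*d,d],-1)
    W=(P-t)@R; W[d<=0]=np.nan; return W
E
python3 - <<'E'
from h import *
for n in ['side','top','wrist']:
    p,d,c=snap(n,n+'0'); print(n,c)
print(env.get_state())
E
```

```text
pics
side {'fx': 442.12453898649943, 'fy': 442.12453898649943, 'cx': 254.82643205617757, 'cy': 189.41785895735742, 'rvec': array([ 2.15398723, -0.61231757,  0.29483491]), 'tvec': array([-0.36039785,  0.18445704,  0.89840494])}
top {'fx': 430.4852780228102, 'fy': 430.4852780228102, 'cx': 256.6059850124315, 'cy': 194.86974088041484, 'rvec': array([ 2.16341712, -2.1916659 ,  0.13098757]), 'tvec': array([-0.04757144,  0.43373242,  1.25182845])}
wrist {'fx': 301.7553557430018, 'fy': 301.7553557430018, 'cx': 251.49728426418335, 'cy': 195.1887986526818, 'rvec': array([-2.40445217, -1.60217263, -0.23159706]), 'tvec': array([-0.67296801, -0.03746066,  0.38117954])}
{'time': 0.15, 'qpos': array([-1.28306749,  0.47759741,  0.02234524,  1.55615509, -0.01150155,
        1.10930336, -0.08307778]), 'joint_velocities': array([ 0.0003258 , -0.00076741, -0.00010874, -0.00138999, -0.00097398,
        0.00079671,  0.00060944]), 'joint_torque': array([ 2.44271512e-03, -5.96926832e+01,  1.60982855e+00, -2.81491184e+01,
        1.25623529e-02,  6.50598129e-03,  2.58616126e-05]), 'tcp_pos': array([0.2601311 , 0.62250734, 0.30318681]), 'orientation': array([-8.70106881e-05,  1.96604604e-01,  9.80482628e-01, -6.61878993e-04]), 'force': array([-0.38566655, -0.37549954,  0.04102907]), 'torque': array([ 0.01171523, -0.00859525,  0.02517691]), 'opening': 0.08548030985090453}
```

View pics/top0.png

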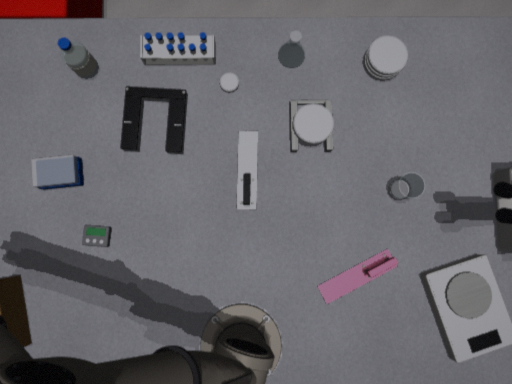

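View pics/side0.png

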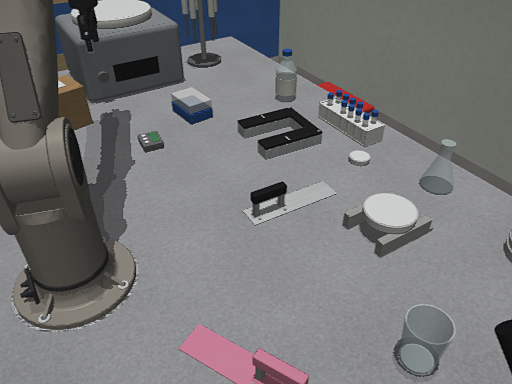

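View pics/wrist0.png

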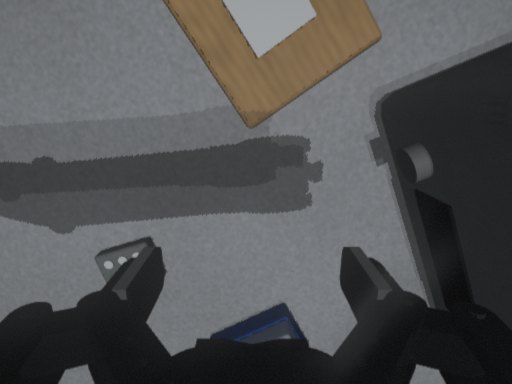

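Top view: aluminium lifter at (247,170), with its handle towards the robot at (247,188). Stage is at (155,120), the rack with its dish at (312,124), and the pink look-alike at (358,276). Next I measure them.

```bash
python3 - <<'E'
from h import *
p,d,c=load('top0'); W=cloud(d,c)
for name,(u0,u1,v0,v1),(z0,z1) in [('stage',(112,197,78,162),(.033,.047)),('rack',(280,342,92,160),(.033,.047)),('dishtop',(280,342,92,160),(.053,.07)),('handle',(230,270,125,215),(.058,.08)),('plate',(230,270,125,215),(.0012,.02))]:
    S=W[v0:v1,u0:u1].reshape(-1,3); m=(S[:,2]>z0)&(S[:,2]<z1); S=S[m]
    r=cv2.minAreaRect((S[:,:2]*1000).astype(np.float32)); print(name,m.sum(),S.mean(0).round(4),np.median(S[:,2]).round(4),[np.round(x,1) for x in r])
S=W[210:250,150:300]; print('bench z',np.nanmedian(S[...,2]))
for n,(u0,u1,v0,v1) in {'s':(105,205,75,165),'r':(275,350,85,165),'l':(225,272,122,218)}.items():
    cv2.imwrite('pics/t_%s.png'%n,cv2.resize(p[v0:v1,u0:u1],None,fx=5.5,fy=5.5,interpolation=cv2.INTER_CUBIC))
E
```

```text
stage 2344 [0.6725 0.251  0.0396] 0.0396 [array([664.8, 251.2]), array([181.2, 192.1]), np.float64(86.3)]
rack 422 [ 0.6345 -0.208   0.0398] 0.0397 [array([ 640.2, -218.4]), array([150.9, 124.4]), np.float64(0.0)]
dishtop 1284 [ 0.6399 -0.2205  0.0605] 0.0605 [array([ 641. , -221.2]), array([118.7, 118.6]), np.float64(88.4)]
handle 212 [ 0.4481 -0.0227  0.0676] 0.0675 [array([448.7, -22.6]), array([19.9, 87.1]), np.float64(87.1)]
plate 1616 [ 0.5184 -0.0303  0.0037] 0.0033 [array([514.1, -33.4]), array([119.2, 272.9]), np.float64(89.4)]
bench z -0.00013573883845784704
```

```bash
cd pics; python3 -c "
import cv2,numpy as np
a=[cv2.imread('t_%s.png'%n) for n in 'srl']
h=max(x.shape[0] for x in a)
o=np.hstack([cv2.copyMakeBorder(x,0,h-x.shape[0],0,8,0) for x in a])
print(o.shape)
cv2.imwrite('t_all.png',cv2.resize(o,(800,int(o.shape[0]*800/o.shape[1]))))"
```

```text
(528, 1244, 3)
```

View pics/t_all.png

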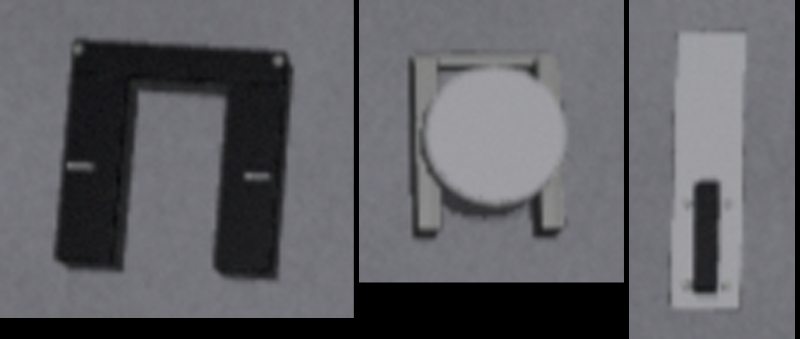

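```bash
python3 - <<'E'
from h import *
p,d,c=load('top0')
hsv=cv2.cvtColor(p,cv2.COLOR_BGR2HSV); g=p.max(2)
def rect(m,u0,u1,v0,v1,z):
    k=np.zeros_like(m); k[v0:v1,u0:u1]=m[v0:v1,u0:u1]
    cs=max(cv2.findContours(k,cv2.RETR_EXTERNAL,cv2.CHAIN_APPROX_NONE)[0],key=cv2.contourArea)
    P=np.array([ray(c,u,v,z)[:2] for u,v in cs[:,0]])*1000
    return P,cv2.minAreaRect(P.astype(np.float32))
W=cloud(d,c)
m=((W[...,2]>.035)&(W[...,2]<.045)).astype(np.uint8)
P,r=rect(m,112,197,78,162,.04); print('stage',r)
P,r=rect((g<45).astype(np.uint8),112,197,78,162,.04); print('stage dark',r)
P,r=rect((g<60).astype(np.uint8),230,270,160,215,.068); print('handle',r)
P,r=rect((g>125).astype(np.uint8),230,270,125,215,.003); print('plate',r)
ang=lambda a,b:np.degrees(np.arctan2(*(a-b)[[1,0]]))
a,b=ray(c,127.6,121.9,.04),ray(c,177.7,124.8,.04); print('ticks',a,b,(a+b)/2,ang(a,b)-90)
print(g[125,247],g[150,247],g[130,312],g[150,294],g[140,270],g[205,247])
# rack rails: line fits per z-slice
S=W[92:160,280:342].reshape(-1,3); S=S[(S[:,2]>.035)&(S[:,2]<.045)]
for s in (1,-1):
    Q=S[(S[:,1]+.221)*s>0.035]; 
    e=[]
    for x in np.arange(.575,.705,.01):
        q=Q[abs(Q[:,0]-x)<.006]
        if len(q)>3: e.append((x,(q[:,1]*s).max()*s))
    e=np.array(e); f=np.polyfit(e[:,0]-.641,e[:,1],1); print('rail',s,f, Q[:,0].min(),Q[:,0].max(), (e[:,1]-np.polyval(f,e[:,0]-.641)).std())
S=W[78:162,112:197].reshape(-1,3); S=S[(S[:,2]>.035)&(S[:,2]<.045)]
for s in (1,-1):
    e=[]
    for x in np.arange(.59,.75,.01):
        q=S[abs(S[:,0]-x)<.005]; e.append((x,(q[:,1]*s).max()*s))
    e=np.array(e); f=np.polyfit(e[:,0]-.655,e[:,1],1); print('stage side',s,f,(e[:,1]-np.polyval(f,e[:,0]-.655)).std())
S=W[125:218,225:272].reshape(-1,3); gg=g[125:218,225:272].ravel(); S=S[(abs(S[:,2]-.003)<.004)&(gg>125)]
print('plate', cv2.minAreaRect((S[:,:2]*1000).astype(np.float32)))
E
```

```text
stage ((663.5606689453125, 250.6314697265625), (180.9439239501953, 190.43075561523438), 86.11144256591797)
stage dark ((659.818603515625, 248.1829833984375), (181.22317504882812, 191.28213500976562), 86.37153625488281)
handle ((445.8140869140625, -22.292654037475586), (17.084814071655273, 86.29246520996094), 89.30863189697266)
plate ((522.2205200195312, -28.578372955322266), (84.81493377685547, 263.3936767578125), 84.35911560058594)
ticks [0.65267065 0.32543479 0.04      ] [0.64255824 0.17778993 0.04      ] [0.64761444 0.25161236 0.04      ] -3.9181510109434896
128 162 161 66 123 119
rail 1 [ 0.00101129 -0.15724851] 0.565754482966661 0.7134424522411628 0.0007848614965395177
rail -1 [-0.00592271 -0.27950004] 0.5647738956303798 0.71571421458539 0.0005292260176078328
stage side 1 [-0.07136434  0.34130182] 0.0008738536338107897
stage side -1 [-0.06880943  0.16213227] 0.0007234684209900339
plate ((511.57940673828125, -28.123367309570312), (140.7060546875, 279.0412902832031), 89.08405303955078)
```

```bash
python3 - <<'E'
from h import *
p,d,c=load('top0'); g=p.max(2); W=cloud(d,c)
k=np.zeros_like(g); k[125:218,225:272]=(cv2.GaussianBlur(g,(3,3),0)[125:218,225:272]>141)
cs=max(cv2.findContours(k,cv2.RETR_EXTERNAL,cv2.CHAIN_APPROX_NONE)[0],key=cv2.contourArea)
print(cv2.minAreaRect(np.array([ray(c,u,v,.003)[:2]*1000 for u,v in cs[:,0]],np.float32)))
S=W[125:218,225:272].reshape(-1,3); S=S[(S[:,2]>.062)&(S[:,2]<.075)]
a=np.linalg.eigh(np.cov(S[:,:2].T))[1][:,1]; print(a,np.arctan(a[1]/a[0]), (S.max(0)+S.min(0))/2)
# IK feasibility along path
from scipy.spatial.transform import Rotation as Ro
def q(yaw):
    # tool z down, jaws (tool y) along yaw+90
    R=np.array([[np.cos(yaw),np.sin(yaw),0],[np.sin(yaw),-np.cos(yaw),0],[0,0,-1]]); x=Ro.from_matrix(R).as_quat(); return np.r_[x[3],x[:3]]
for P,y in [((.4487,-.0226,.2),-.04),((.4487,-.0226,.107),-.04),((.38,-.2195,.12),0),((.38,-.2195,.2),0),((.511,-.2195,.12),0),((.511,-.2195,.2),0),((.518,.26,.2),-.069),((.518,.26,.12),-.069),((.36,.27,.107),-.069)]:
    for k in (0,np.pi):
        r=kin.inverse_kinematics(P,q(y+k)); print(P,k,None if r is None else np.round(r,2))
E
```

```text
((513.494384765625, -25.436798095703125), (58.07605743408203, 236.17945861816406), 88.19462585449219)
[-0.99935943  0.03578715] -0.03579479387413191 [ 0.44873284 -0.02375647  0.06795221]
(0.4487, -0.0226, 0.2) 0 [-0.88  0.39  0.97  2.22 -0.47  0.76 -1.2 ]
(0.4487, -0.0226, 0.2) 3.141592653589793 [-0.46  0.27  0.43  2.2  -0.17  0.71  1.62]
(0.4487, -0.0226, 0.107) 0 [-0.63  0.53  0.68  2.26 -0.65  0.55 -1.06]
(0.4487, -0.0226, 0.107) 3.141592653589793 [-0.3   0.44  0.26  2.24 -0.24  0.48  1.67]
(0.38, -0.2195, 0.12) 0 [-0.29  0.55  0.85  2.29 -0.75  0.61 -0.44]
(0.38, -0.2195, 0.12) 3.141592653589793 [-0.13  0.47  0.63  2.28 -0.54  0.54  2.49]
(0.38, -0.2195, 0.2) 0 [-0.34  0.32  0.86  2.24 -0.37  0.72 -0.79]
(0.38, -0.2195, 0.2) 3.141592653589793 [-0.48  0.41  1.07  2.24 -0.53  0.77  2.52]
(0.511, -0.2195, 0.12) 0 [-0.42  0.81  1.01  2.02 -0.94  0.87 -0.43]
(0.511, -0.2195, 0.12) 3.141592653589793 [-0.01  0.56  0.39  2.   -0.35  0.64  2.18]
(0.511, -0.2195, 0.2) 0 [-0.47  0.67  1.09  1.98 -0.74  0.95 -0.57]
(0.511, -0.2195, 0.2) 3.141592653589793 [-0.19  0.47  0.63  1.97 -0.38  0.82  2.22]
(0.518, 0.26, 0.2) 0 [-1.07  0.52  0.66  1.92 -0.42  0.85 -1.83]
(0.518, 0.26, 0.2) 3.141592653589793 [-0.64  0.44  0.08  1.89 -0.05  0.82  0.97]
(0.518, 0.26, 0.12) 0 [-1.    0.63  0.58  1.95 -0.53  0.71 -1.74]
(0.518, 0.26, 0.12) 3.141592653589793 [-0.61  0.56  0.05  1.93 -0.05  0.66  0.97]
(0.36, 0.27, 0.107) 0 [-1.22  0.49  0.53  2.25 -0.51  0.51 -1.92]
(0.36, 0.27, 0.107) 3.141592653589793 [-0.8   0.43  0.02  2.23 -0.02  0.48  0.73]
```

```bash
cat >> h.py <<'E'
from scipy.spatial.transform import Rotation as Ro
def q(yaw):
    yaw=yaw+np.pi
    R=np.array([[np.cos(yaw),np.sin(yaw),0],[np.sin(yaw),-np.cos(yaw),0],[0,0,-1]]); x=Ro.from_matrix(R).as_quat(); return np.r_[x[3],x[:3]]
def st(t=''):
    s=env.get_state(); print(t,round(s['time'],2),s['tcp_pos'].round(4),s['force'].round(2),s['torque'].round(2),round(s['opening'],4))
E
python3 - <<'E'
from h import *
env.reach([.4485,-.0232,.22],q(-.034)); st()
env.movel([.4485,-.0232,.109],.12,stop_force=15); st()
env.grip(0.0,100); st('grip')
env.movel([.4485,-.0232,.15],.1); st('lift')
snap('side','side1');snap('top','top1')
E
```

```text
2.56 [ 0.4489 -0.0225  0.2201] [-0.57 -0.23  1.07] [ 0.03 -0.01  0.06] 0.0855
 3.63 [ 0.4489 -0.0232  0.1095] [-0.05 -0.7   0.25] [-0.04  0.01 -0.02] 0.0855
grip 4.26 [ 0.4486 -0.0231  0.1093] [-0.86  0.49  6.67] [-0.01  0.17  0.01] 0.0185
lift 4.82 [ 0.4482 -0.023   0.1498] [-0.6  -0.29 -2.28] [ 0.    0.1  -0.07] 0.0187
```

View pics/side1.png

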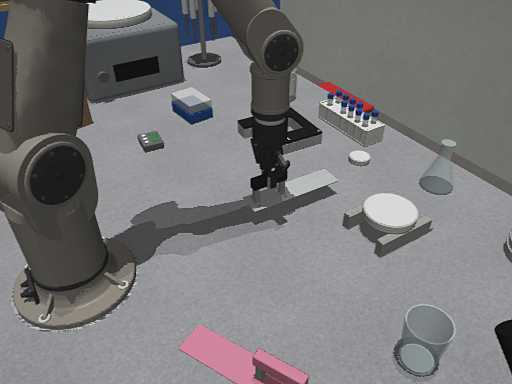

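View pics/top1.png

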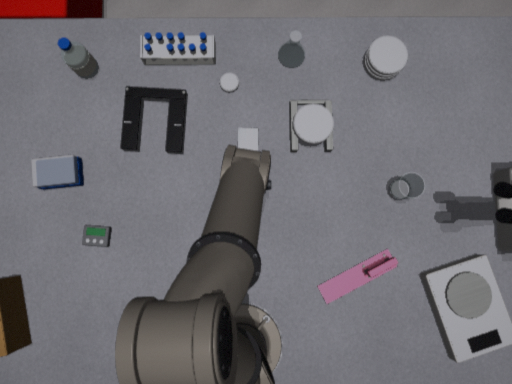

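The lifter is held; its front plate shows at (248,138) in the top view. I'll check its tilt and the front edge by depth.

```bash
cat >> h.py <<'E'
def plate(f,xlo,xhi,ylo,yhi,zlo,zhi):
    p,d,c=load(f); W=cloud(d,c).reshape(-1,3); g=p.max(2).ravel()
    m=(W[:,0]>xlo)&(W[:,0]<xhi)&(W[:,1]>ylo)&(W[:,1]<yhi)&(W[:,2]>zlo)&(W[:,2]<zhi); S=W[m]
    A=np.c_[S[:,:2]-S[:,:2].mean(0),np.ones(len(S))]; f=np.linalg.lstsq(A,S[:,2],rcond=None)[0]
    print('n',len(S),'mean',S.mean(0).round(4),'slopes',f[:2].round(4),'max x',np.percentile(S[:,0],99.5).round(4),'y',np.percentile(S[:,1],[1,99]).round(4)); return S
E
python3 - <<'E'
from h import *
plate('top1',.57,.66,-.08,.03,.02,.07)
plate('side1',.53,.66,-.08,.03,.02,.07)
st()
E
```

```text
n 411 mean [ 0.6018 -0.028   0.0428] slopes [-0.018   0.0087] max x 0.6341 y [-0.0566 -0.0001]
n 599 mean [ 0.5797 -0.027   0.0434] slopes [0.0009 0.0042] max x 0.6313 y [-0.0562  0.0044]
 4.92 [ 0.448  -0.0232  0.1493] [-0.48  0.05 -2.14] [-0.05  0.1   0.02] 0.0185
```

```bash
python3 - <<'E'
from h import *
env.movel([.40,-.12,.20],.15,rot=q(-.0025)); st()
env.movel([.382,-.2202,.18],.12); st()
env.movel([.382,-.2202,.127],.1); st()
snap('side','side2');snap('top','top2')
plate('top2',.50,.575,-.27,-.17,.01,.035)
plate('side2',.45,.575,-.27,-.17,.01,.035)
E
```

```text
5.86 [ 0.4002 -0.1194  0.1998] [ 0.11  0.02 -1.83] [-0.01  0.09 -0.  ] 0.0187
 6.88 [ 0.3822 -0.2195  0.1799] [ 0.22 -0.66 -1.6 ] [-0.05  0.1   0.  ] 0.0186
 7.56 [ 0.3822 -0.2203  0.1272] [-0.36 -0.57 -2.35] [ 0.03  0.07 -0.05] 0.0188
n 461 mean [ 0.5345 -0.2213  0.0211] slopes [-0.0056 -0.0039] max x 0.5678 y [-0.2608 -0.1911]
n 1155 mean [ 0.5112 -0.2201  0.0212] slopes [0.003 0.001] max x 0.5731 y [-0.2675 -0.1729]
```

View pics/side2.png

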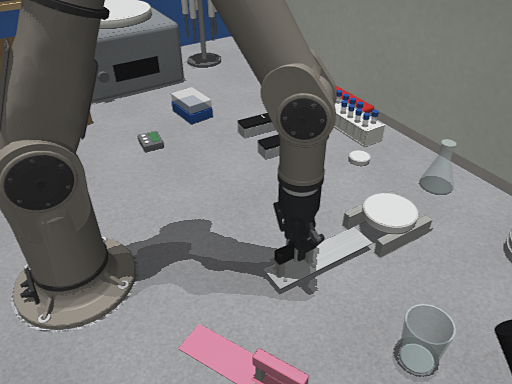

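View pics/top2.png

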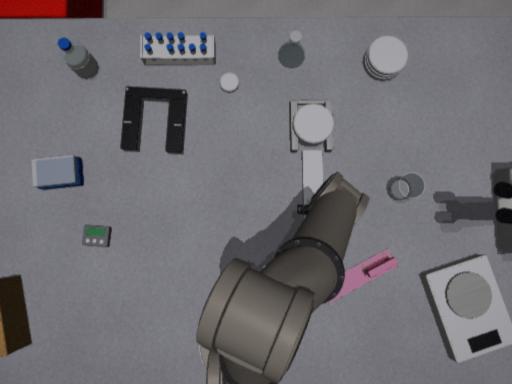

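The plate is level at z 0.021 and lined up with the slot; its tip is at about (313,152) in the top view. Now I insert it and lift.

```bash
python3 - <<'E'
from h import *
hit=env.movel([.511,-.2202,.127],.1,stop_force=5); st(hit)
if not hit:
    env.movel([.511,-.2202,.139],.05); st()
    env.movel([.511,-.2202,.16],.03); st('up')
    snap('side','side3')
    env.movel([.511,-.2202,.20],.06); st('up2'); env.dwell(.3)
snap('side','side4');snap('top','top4')
E
```

```text
False 9.1 [ 0.5103 -0.2203  0.1269] [-1.01  0.17 -1.77] [-0.02  0.07 -0.  ] 0.0186
 9.49 [ 0.5112 -0.2203  0.1396] [-0.14 -0.46 -2.03] [0.01 0.08 0.02] 0.0187
up 10.34 [ 0.5109 -0.2201  0.1599] [-0.15 -0.15 -2.85] [-0.    0.16 -0.03] 0.0185
up2 11.21 [ 0.5108 -0.22    0.1999] [-0.13  0.03 -2.01] [-0.02  0.09  0.06] 0.0187
```

View pics/side4.png

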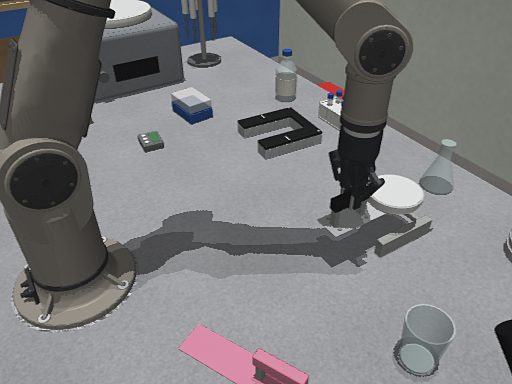

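View pics/top4.png

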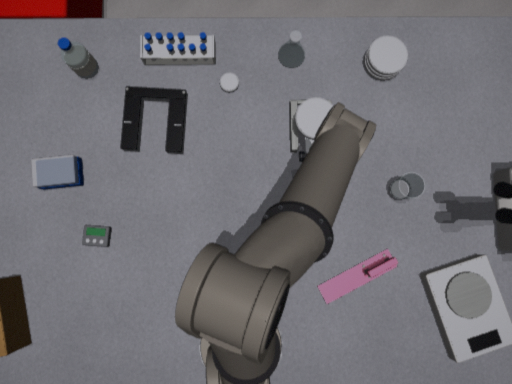

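```bash
python3 - <<'E'
from h import *
for f in ['side4','top4']:
    S=plate(f,.56,.73,-.30,-.14,.10,.13)
    h=cv2.convexHull((S[:,:2]*1000).astype(np.float32)); print(cv2.minEnclosingCircle(h))
E
```

```text
n 1502 mean [ 0.635  -0.2319  0.1127] slopes [0.026  0.0259] max x 0.696 y [-0.2777 -0.1682]
((639.1471557617188, -217.72825622558594), 62.24123001098633)
n 1015 mean [ 0.647  -0.2075  0.1134] slopes [0.0021 0.0009] max x 0.699 y [-0.2594 -0.163 ]
((641.321533203125, -220.5680389404297), 60.139705657958984)
```

```bash
python3 - <<'E'
from h import *
env.movel([.505,.02,.20],.11,rot=q(-.035)); st()
env.movel([.5188,.2606,.20],.11,rot=q(-.0695)); st(); env.dwell(.3)
snap('side','side5');snap('top','top5')
S=plate('side5',.57,.74,.17,.34,.10,.13)
S=plate('top5',.57,.74,.17,.34,.10,.13)
print(cv2.minEnclosingCircle((S[:,:2]*1000).astype(np.float32)))
st()
E
```

```text
13.94 [0.505  0.0194 0.2   ] [-0.08 -0.54 -1.78] [0.04 0.07 0.03] 0.0185
 16.28 [0.5189 0.26   0.2   ] [ 0.14 -0.31 -3.11] [ 0.01  0.16 -0.02] 0.0189
n 779 mean [0.6393 0.2431 0.1124] slopes [0.0223 0.0419] max x 0.7031 y [0.1936 0.3082]
n 1450 mean [0.6469 0.2493 0.1133] slopes [0.0041 0.0081] max x 0.7058 y [0.1928 0.3063]
((648.6653442382812, 250.51220703125), 60.69233703613281)
 16.68 [0.5188 0.2606 0.2   ] [-0.05  0.63 -3.78] [0.03 0.14 0.  ] 0.019
```

View pics/side5.png

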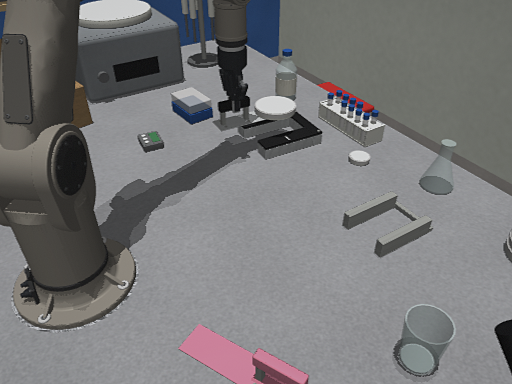

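View pics/top5.png

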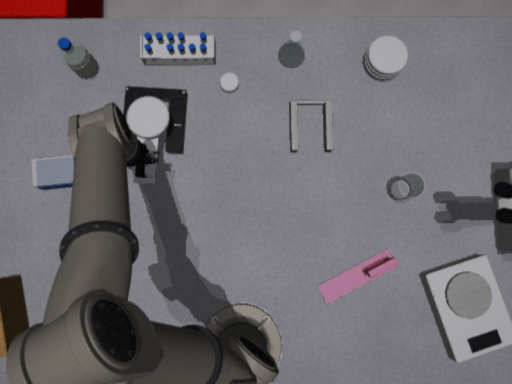

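The dish is over the stage at (148,118) in the top view, level and within about 1 mm of target. I lower it.

```bash
python3 - <<'E'
from h import *
env.movel([.5188,.2610,.16],.07); st()
env.movel([.5188,.2610,.126],.03,stop_force=12); st('down')
snap('side','side6');snap('top','top6')
S=plate('top6',.57,.74,.17,.34,.053,.07)
print(cv2.minEnclosingCircle((S[:,:2]*1000).astype(np.float32)))
E
```

```text
17.41 [0.519  0.2609 0.16  ] [ 0.7  -0.11 -2.65] [0.01 0.18 0.06] 0.0188
down 18.69 [0.5189 0.2611 0.1262] [-0.    0.34 -1.57] [0.11 0.05 0.01] 0.0188
n 1271 mean [0.6482 0.2492 0.0603] slopes [-0.0028 -0.0022] max x 0.7061 y [0.1941 0.305 ]
((649.1736450195312, 250.4166259765625), 60.6578483581543)
```

View pics/side6.png

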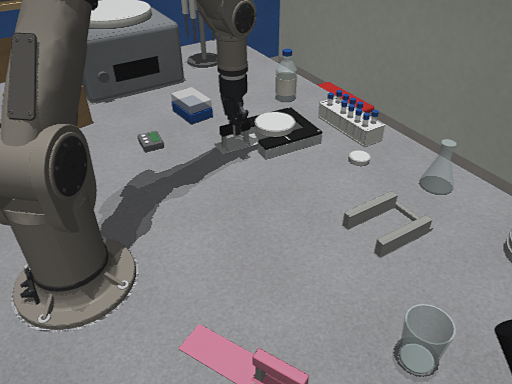

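The dish rests flat on the stage and is free of the plate. I withdraw the lifter, set it down and release.

```bash
python3 - <<'E'
from h import *
hit=env.movel([.5188-.1446,.2610+.0101,.126],.09,stop_force=6); st(hit)
if not hit:
    env.movel([.3742,.2711,.1088],.04,stop_force=8); st('bench')
    env.grip(.06); env.dwell(.2); st('open')
    env.movel([.3742,.2711,.20],.1); st('up')
    env.reach([.40,.0,.3],q(0)); st(); 
snap('side','side7');snap('top','top7')
S=plate('top7',.57,.74,.17,.34,.053,.07)
print(cv2.minEnclosingCircle((S[:,:2]*1000).astype(np.float32)))
plate('top7',.45,.55,.23,.29,-.005,.02)
E
```

```text
False 20.55 [0.3747 0.2711 0.126 ] [-0.22  0.36 -1.81] [ 0.02  0.1  -0.08] 0.0187
bench 20.99 [0.3741 0.2711 0.1093] [-0.73 -0.78  7.65] [-0.35  0.16 -0.04] 0.0187
open 21.67 [0.3736 0.2709 0.1091] [-0.37 -1.17 -0.17] [-0.03  0.05  0.01] 0.0599
up 22.73 [0.3739 0.2709 0.1995] [ 0.26 -0.15 -0.51] [-0.01  0.   -0.05] 0.0601
 23.84 [0.4001 0.0012 0.2997] [ 0.36  0.15 -0.18] [ 0.05  0.01 -0.03] 0.0603
n 1309 mean [0.6475 0.2508 0.0601] slopes [0.0012 0.0041] max x 0.706 y [0.1944 0.3068]
((648.261962890625, 251.4697265625), 60.461448669433594)
n 660 mean [0.4987 0.2595 0.0027] slopes [-0.0033  0.015 ] max x 0.5482 y [0.2303 0.2893]
```

View pics/side7.png

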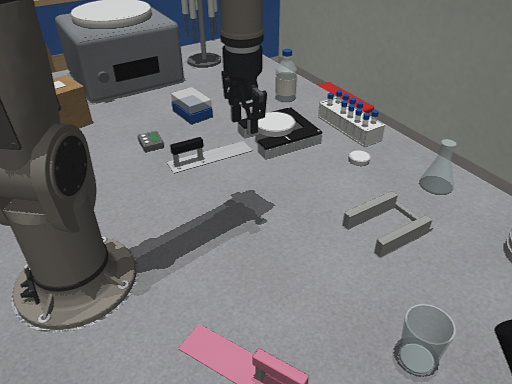

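View pics/top7.png

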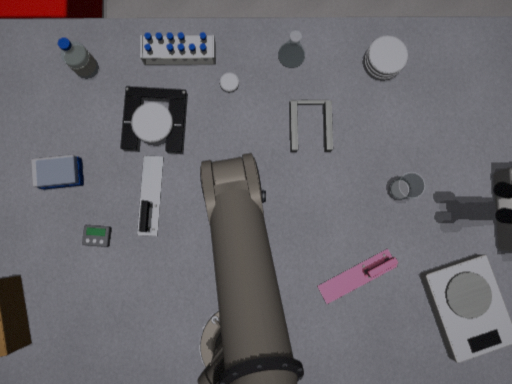

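The dish is centred on the stage at (152,122) in the top view. The lifter lies flat and clear in front of the slot at (151,195).

```bash
python3 -c "
from h import *
job.job_done(); st()"
```

```text
the job is handed in; nothing more can be done
the job is handed in; nothing more can be done
```

The dish is on the stage, the lifter is drawn out and lying flat on the bench, and I handed the job in at about 24 s on the robot's clock, against the 58 s limit. I pinched the lifter by its handle, slid it under the dish in the rack slot, lifted the dish level and carried it over. I then lowered it across the stage slot and pulled the lifter straight out along the slot. The gripper held only the lifter's handle, and no guarded move hit its force stop.

**Last checks, by top-camera depth:**
- **Dish:** centre at (0.648, 0.251), about 1 mm from the measured stage middle of (0.6485, 0.2516). Its top is level at z 0.060, so the underside is at about 0.040.
- **Lifter:** flat on the bench (plate surface at about z 0.003), front edge clear of the slot. Its plate centre is roughly 0.21 m from the dish's centre, by the commanded position.

**Disagreements:** with the dish on the lifter, the side camera gave it a slope of up to about 0.05 rad where the top camera showed it level. I put that down to a partial or hidden view and relied on the top camera. The stage centre varied by about 1 mm between the tick marks and the outline. No check failed.

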